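# Bleed the spray gun and open the blade-cleaner bottle

## Robot

A 7-joint arm with a two-finger parallel gripper is mounted at the origin on the work surface. World frame = base frame: x ahead of the robot, y to its left, z up, the work surface at z = 0. Lengths are in m, angles in rad, forces in N, time in s.
With the tool pointing down it reaches from about 0.425 to 1.025 m from the base axis. Payload 9.4 kg.
Tool frame: the origin (TCP) lies midway between the tips of the shut fingers; the grasp point (between the pads) lies 19 mm behind it; z points along the fingers, y is the line along which they close (so a half turn about z gives the same grasp; the last joint's range is limited). The gripper opens to 93 mm and grips with 3 to 60 N. Pads are 15 mm wide; open, the fingers measure 128 mm over their backs; the gripper's body (75 mm by 188 mm) begins 65 mm behind the grasp point.
Start: joints at [-1.379, 0.599, -0.003, 1.599, 0.002, 0.943, -0.08], TCP at [0.193, 0.699, 0.219] pointing down, gripper open.
Joint ranges: [-2.57, 2.57], [-0.35, 1.97], [-1.29, 1.29], [0.11, 2.56], [-1.05, 4.19], [0.11, 1.86], [-2.63, 2.63]. Speed limits (rad/s): [2.22, 2.22, 3.01, 3.01, 3.14, 3.14, 3.14].

## Interface

Orientations are given as a 3x3 rotation matrix whose columns are the frame's x, y, z axes.
In Python, from rig import sensors, eyes, ctrl gives the robot as it stands. The module is installed in compiled form; this text tells all that it offers.
- The arm moves only by the shell command python3 -m inch 'ROWS' [FORCE]. ROWS is JSON, a list of rows, each an object of numbers: "jaw": the finger opening in m, from 0 to 0.093; "tx", "ty", "tz": the shift along the tool's x, y, z in m; "rx", "ry", "rz": the turn, a rotation vector about the tool's x, y, z in degrees. In form: [{"jaw": .., "tx": .., "ty": .., "tz": .., "rx": .., "ry": .., "rz": ..}, ...]. A call has 1 to 20 rows; each row shifts and turns the commanded pose from where the row before left it, along the tool's axes as they then stand; what a row does not reach is not made up. A row lasts 1/8 s, in which the tool goes at most 62.5 mm and 10.7 degrees, less where a joint would pass 70% of its speed; a pose out of reach is approached as far as the arm can. A call is refused whole if a number of a shift passes 0.0625 or a number of a turn 10.7, either way. A call with a gripper value outside its range is refused whole. The fingers move at their own pace and stop on an object; FORCE is the grip in N (left out, the last holds). Time passes only in rows, so rows that do not move let the fingers close. It gives the time, the measured TCP pose, the force, the opening and the grip force at its end, in the units of the state.
- sensors.observe(): the state, without advancing time (a new reading comes with each control period).
- eyes.camera(name): name is "scene" or "top" or "wrist"; returns the picture (480x640x3 uint8, red, green, blue); there is no depth.
- eyes.camera_params(name): a dict with "K" (3x3 intrinsics, pixels), "D" ([k1, k2, p1, p2, k3] as OpenCV has them; the pictures are not rectified), "extrinsics" (4x4, takes a point from camera to world coordinates). Camera axes: x right, y up, looking along -z (the intrinsics and any distortion apply to the point x, -y, -z); pixel columns grow to the right and rows downward; lengths in m; the calibration is good to about 2 mm. A picture is of the moment at which its call begins: read the wrist's pose just before it. camera_params takes no time and is no camera call; for the wrist camera it gives the pose at the moment of the call.
- ctrl.hand_in(): hands the job in; it is judged then, once.
Trained networks look in the newest picture that a camera, given by its name, has taken for a name from the list of things; names that differ only in an ending like _2 or _b are one class to them, and where a whole thing is asked for, a point or a joint stands for the part that bears it (a point fixed in the world has none). Each returns a list of dicts, best first, with "conf" (0 to 1); they miss things now and then, are a little off and sometimes report something else, mostly with a low value. They report only what shows in the picture. A call takes as long as a camera call. They do not tell look-alikes from the thing itself.
- eyes.cut_out(camera, label): "mask" (480x640 bool, what is visible of it) and "rect" ([left, top, right, bottom] in pixels, round what is visible of it).
- eyes.landmark_of(camera, label): "at" ([column, row] in pixels: a listed point, or the origin of a listed thing).
The state is a dict: "time": time; "joints": joint angles; "qd": joint speeds; "tau": joint torques, N m; "ee_pos": TCP position; "tool_rot": TCP orientation; "ft_force": force on the tool from outside, world axes, zero at the start; "torque": the same for the moment, N m; "opening": finger opening in m; "grip_force": force on a finger pad.
Only numpy, scipy, OpenCV 4.12 (cv2) and the standard library are available. Lean on these libraries where they do the work, as an engineer would, in place of code of your own. Each camera call takes 0.05 s, during which the arm holds its last target. There are 200 camera calls.

## Task

The saw blade needs cleaning. First squeeze the trigger of the spray gun in its rest fully, hold it a moment and let it spring back to bleed off its pressure; then press the red safety cap of the cleaner bottle down, twist it free counterclockwise and lift it straight up. Finish while holding the cap level in the gripper above the bottle, about 8 cm up and clear of the neck; never drop the cap, and leave the other things on the saw table where they are.

Things in the scene. Friction and masses are not known exactly. Their poses are not given: they have to be found in the camera images.
- bottle: White round bottle, 90 mm diameter, yellow label, upright, clamped to a fixed grey 130 x 130 x 8 mm base plate; it does not move. It stands left or right of the robot's middle line, the gun on the other side. Origin on its axis at the work surface, z up. Shoulder at 138 mm height.
- neck (a point): Top of the bottle's neck on its axis, 190 mm above the work surface, hidden under the cap. The neck is 33 mm in diameter, up to 43 mm over its ledges; a black sprung plug (24 mm diameter) stands 8 mm out of it and pushes the cap up: 5 N to start pressing, 10 N at the end of the 8 mm travel.
- cap: Red round cap, loose, 54 mm diameter, 34 mm tall, about 60 g. Origin: centre of its underside, z up, x to the white mark on top. Underside 168 mm above the surface at rest; grip its sides at any yaw. Locked until pressed down 5 to 8 mm; kept down, turn it 60 degrees (50 to 70, hard stop at 70) counterclockwise seen from above, then it lifts straight off. Clockwise it never opens.
- gun: Spray gun lying on its side in a fixed steel rest; does not move. Origin on the work surface below the pinch place, z up. Its black handle, 22 mm thick (y = -28 to -6 mm), 28 mm high, middle at height 45 mm, runs along x from -62 to 68 mm, with free space below it. An aluminium barrel, 34 mm diameter, lies along y at x = 72 mm.
- grip_back (a point): Point on the gun handle's back face at the pinch place (gun x = 0, y = -28 mm, height 45 mm), axes as the gun's.
- trigger_pad (a point): Point on the outer face of the red trigger bar (78 x 8 x 26 mm, along the gun's x), facing away from grip_back: gun x = 0, y = 28 mm, height 45 mm when released. Fingers closing along the gun's y on these two points squeeze it: 56 mm apart released, 39 mm squeezed. It turns with the trigger.
- trigger (a joint): Angle of the trigger about an upright hinge 55 mm from the pinch place: 0 released, 0.30 rad fully squeezed towards the handle; above 0.25 counts as fully squeezed. Its spring takes about 5.5 N at the pinch place to start and 12 N to hold fully squeezed, and returns it when let go.
- wax_tin: Bystander: yellow round tin, 80 mm diameter, 45 mm tall, upright; origin at the centre of its underside.
- offcut: Bystander: wood offcut 60 x 140 x 22 mm lying flat; origin at the centre of its underside.
- tape: Bystander: orange tape measure 62 x 66 x 36 mm; origin at the centre of its underside.
- push_stick: Bystander: flat yellow push stick about 290 mm long (x), 45 to 75 mm wide, 12 mm thick; origin on its underside near its middle.
- blade: Bystander: steel disc (spare blade) 170 mm diameter, 4 mm thick, lying flat; origin at the centre of its underside.
- wrench: Bystander: steel wrench 180 mm long lying along its x; origin on its underside.
Mind the look-alikes: they are no part of the job. Of the things that look like the bottle, the larger one is meant. What is shaped like the cap but grey is not meant.

How it is judged:
By the outcome, as a careful person would: the job done as asked, in the order asked, and still so for the second after the job is handed in, while the arm keeps its last pose, push and grip.
It also fails if it takes over 51 s, if anything falls off the work surface, if the arm or the gripper's body presses on something with over 40 N, if the wrist force passes 120 N, or if a joint passes its speed limit or range.

## Working session

There is one attempt and no reset: what is moved stays moved. The work goes in short steps, Python scripts to look and compute and a shell command to move; the robot and the scene stay as the last step left them, time stands still between calls to the robot, and variables do not carry over. Pictures are saved under pics/ and viewed, at most 10 in all, crops included, and the job is handed in when it is done.

```bash
mkdir -p pics
python3 - <<'E'
from rig import sensors, eyes
import cv2,numpy as np
s=sensors.observe();print(s)
for c in ['scene','top']:
    im=eyes.camera(c);cv2.imwrite(f'pics/{c}0.png',im[:,:,::-1])
    p=eyes.camera_params(c);print(c,p)
    for l in ['bottle','cap','gun','grip_back','trigger_pad','neck']:
        print(l,[(np.round(d['at'],1).tolist(),round(d['conf'],2)) for d in eyes.landmark_of(c,l)])
E
```

```text
{'time': 0.0, 'joints': array([-1.3787078 ,  0.60012079, -0.00250335,  1.60011685,  0.00177152,
        0.94290525, -0.07978759]), 'qd': array([-0.0002153 ,  0.00083584,  0.00060784, -0.00075408, -0.00135445,
       -0.00169497, -0.0015995 ]), 'tau': array([ 8.26308928e-05, -7.65061498e+01,  1.49824306e+00, -2.52346087e+01,
       -5.23179292e-02,  1.66364416e-02,  1.40407437e-04]), 'ee_pos': array([0.19243907, 0.69849063, 0.21776833]), 'tool_rot': array([[-9.64098980e-01,  2.65542997e-01, -2.72858831e-04],
       [ 2.65543099e-01,  9.64097786e-01, -1.52392386e-03],
       [-1.41604713e-04, -1.54166921e-03, -9.99998802e-01]]), 'ft_force': array([-0.23237086, -0.06090976,  0.48228061]), 'torque': array([-0.00491205,  0.03789069,  0.00162624]), 'grip_force': 0.0, 'opening': 0.0930589739691608}
scene {'K': array([[525.36307614,   0.        , 321.29656209],
       [  0.        , 525.36307614, 240.58554381],
       [  0.        ,   0.        ,   1.        ]]), 'D': array([-0.08047648,  0.        ,  0.        ,  0.        ,  0.        ]), 'extrinsics': array([[ 0.24051774, -0.73950089,  0.
[... 703 characters left out ...]
 0.        ,   1.        ]]), 'D': array([-0.09748996,  0.        ,  0.        ,  0.        ,  0.        ]), 'extrinsics': array([[-0.01530786,  0.99481971, -0.10049581,  0.48134758],
       [-0.99957727, -0.01771027, -0.0230571 , -0.01641017],
       [-0.02471746,  0.10010037,  0.99467028,  1.30866731],
       [ 0.        ,  0.        ,  0.        ,  1.        ]])}
bottle [([232.0, 255.7], 0.76), ([254.6, 318.6], 0.6), ([217.9, 253.0], 0.22)]
cap [([179.0, 229.0], 0.83), ([219.7, 250.3], 0.72)]
gun [([407.8, 255.1], 0.6)]
grip_back [([419.0, 252.3], 0.67)]
trigger_pad [([404.8, 250.4], 0.59)]
neck [([216.9, 251.8], 0.83), ([245.3, 322.2], 0.6), ([241.0, 185.3], 0.5), ([137.6, 302.7], 0.31)]
```

View pics/scene0.png

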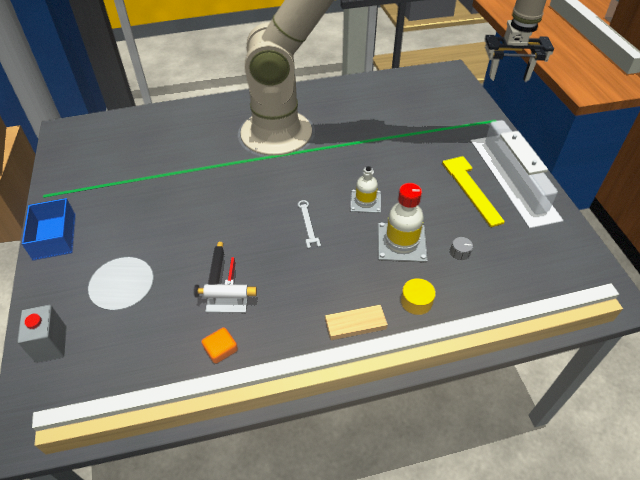

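View pics/top0.png

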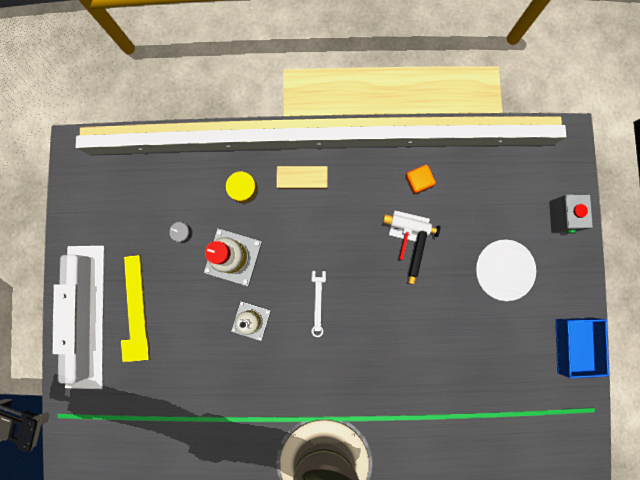

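The scene view shows the meant bottle (large, red cap) at about (405,240) with its cap at (409,195). The gun is at about (222,280). In the top view the cap is at (217,252), and the gun handle runs from (412,283) to (420,232) with the trigger to its left. The small bottle, at scene (367,190), and the grey cap are decoys. Next I triangulate.

```bash
cat > h.py <<'E'
from rig import sensors, eyes
import cv2,numpy as np
from scipy.optimize import least_squares
def proj(P,p):
    E=p['extrinsics'];X=(np.atleast_2d(P)-E[:3,3])@E[:3,:3]
    X=X*[1,-1,-1]
    return cv2.projectPoints(X.reshape(-1,1,3),np.zeros(3),np.zeros(3),p['K'],p['D'])[0].reshape(-1,2)
def onplane(px,p,z):
    u=cv2.undistortPoints(np.float64(px).reshape(-1,1,2),p['K'],p['D']).reshape(-1,2)
    d=np.c_[u[:,0],-u[:,1],-np.ones(len(u))]@p['extrinsics'][:3,:3].T;o=p['extrinsics'][:3,3]
    return o+d*((z-o[2])/d[:,2])[:,None]
def hull_mask(pts):
    m=np.zeros((480,640),np.uint8);cv2.fillConvexPoly(m,cv2.convexHull(np.float32(pts)).astype(np.int32),1);return m
def cyl(x,y,z0,z1,r):
    a=np.linspace(0,2*np.pi,60)
    return np.array([[x+r*np.cos(t),y+r*np.sin(t),z] for t in a for z in(z0,z1)])
def fit_cap(p,mask,xy0,z0=.168,z1=.202,r=.027):
    ys,xs=np.nonzero(mask);t=np.r_[xs.mean(),ys.mean(),xs.min(),xs.max()+1,ys.min(),ys.max()+1]
    def f(v):
        q=cv2.convexHull(proj(cyl(*v,z0,z1,r),p).astype(np.float32));m=cv2.moments(q);q=q[:,0]
        return [m['m10']/m['m00']-t[0]+.0,m['m01']/m['m00']-t[1]]
    return least_squares(f,xy0,diff_step=1e-4).x
def redmask(im,c,R=25):
    m=((im[:,:,0]>120)&(im[:,:,1]<70)&(im[:,:,2]<70)).astype(np.uint8)
    m=cv2.morphologyEx(m,cv2.MORPH_CLOSE,np.ones((7,7)))
    w=np.zeros_like(m);cv2.circle(w,c,R,1,-1);return m&w
E
python3 - <<'E'
from h import *
P={c:eyes.camera_params(c) for c in('scene','top')}
I={c:cv2.imread(f'pics/{c}0.png')[:,:,::-1] for c in P}
for c,ctr in (('scene',(409,195)),('top',(217,252))):
    m=redmask(I[c],ctr); print(c,'cap',m.sum(),fit_cap(P[c],m,[.65,.2]))
for l,z in(('grip_back',.045),('trigger_pad',.045)):
    for c in P:
        for d in []: pass
for c,l,a in(('scene','gb',(209,267.5)),('scene','tp',(234,267.6)),('top','gb',(419,252.3)),('top','tp',(404.8,250.4))):
    print(c,l,onplane(a,P[c],.045))
# dark handle in top crop: fit line of dark pixels
# red trigger in both
for c,ctr in(('scene',(232,270)),('top',(404,245))):
    m=redmask(I[c],ctr);ys,xs=np.nonzero(m);W=onplane(np.c_[xs,ys],P[c],.05)[:,:2]
    u=np.linalg.svd(W-W.mean(0))[2][0];print(c,'trig',len(W),W.mean(0),np.degrees(np.arctan2(u[1],u[0])))
    s=cv2.resize(I[c][ctr[1]-40:ctr[1]+60,ctr[0]-60:ctr[0]+60],None,fx=3.3,fy=3.3,interpolation=2);globals()['s_'+c]=s
cv2.imwrite('pics/gun.png',np.hstack([s_scene,s_top])[:,:,::-1])
E
```

```text
scene cap 400 [0.55992194 0.24587882]
top cap 410 [0.5624497 0.2486735]
scene gb [[ 0.5555735  -0.27484643  0.045     ]]
scene tp [[ 0.57136261 -0.21280705  0.045     ]]
top gb [[ 0.56280359 -0.25973847  0.045     ]]
top tp [[ 0.56855468 -0.22204312  0.045     ]]
scene trig 72 [ 0.57558898 -0.22112374] -14.49037692834955
top trig 94 [ 0.5794111 -0.2186385] 165.59731398901778
```

View pics/gun.png

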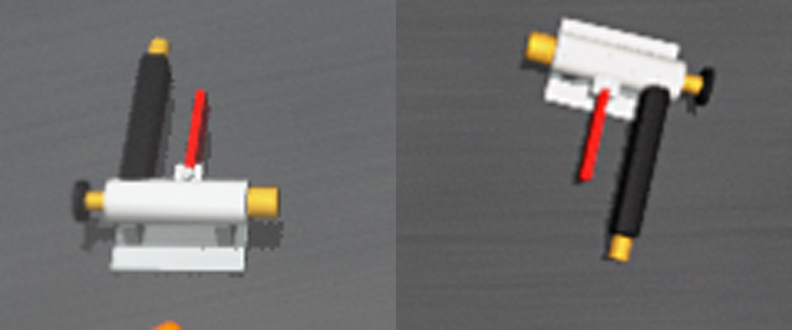

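Run:
```python
from h import *
P={c:eyes.camera_params(c) for c in('scene','top')}
I={c:cv2.imread(f'pics/{c}0.png')[:,:,::-1].astype(int) for c in P}
for c,b in(('scene',(203,232,233,292)),('top',(405,225,427,288))):
    im=I[c][b[1]:b[3],b[0]:b[2]]
    dark=(im.max(2)<52).astype(np.uint8)
    n,L,st,_=cv2.connectedComponentsWithStats(dark);k=1+st[1:,4].argmax();ys,xs=np.nonzero(L==k)
    px=np.c_[xs+b[0],ys+b[1]]
    W=onplane(px,P[c],.052)[:,:2];u=np.linalg.svd(W-W.mean(0))[2][0];u*=np.sign(u[0])
    t=(W-W.mean(0))@u;n_=(W-W.mean(0))@[-u[1],u[0]]
    print(c,len(W),'handle',W.mean(0),np.degrees(np.arctan2(u[1],u[0])),t.min(),t.max(),n_.min(),n_.max())
    im=I[c];gold=(im[:,:,0]>150)&(im[:,:,1]>100)&(im[:,:,2]<90)
    w=np.zeros((480,640),bool);w[(238 if c=='scene' else 272):(250 if c=='scene' else 288),205:430]=True
    ys,xs=np.nonzero(gold&w);k=(xs>(210 if c=='scene' else 400))&(xs<(230 if c=='scene' else 425));print('goldtip',k.sum(),onplane((xs[k].mean(),ys[k].mean()),P[c],.045))
```

```text
scene 68 handle [ 0.55397581 -0.24514499] -13.782274079611758 -0.04975712591082482 0.053039946578505824 -0.0033164627225991433 0.0038974824995568957
goldtip 22 [[ 0.48280778 -0.23930236  0.045     ]]
top 409 handle [ 0.5591418  -0.25354665] -15.662000091364506 -0.06365692934924455 0.060942624235894936 -0.012972923991535212 0.014244156371717264
goldtip 38 [[ 0.49034287 -0.23775293  0.045     ]]
```

```bash
python3 -m inch '[{"tz":-0.03},{"tz":-0.03},{"tx":-0.034,"ty":-0.0365},{"tx":-0.034,"ty":-0.0365},{"tx":-0.034,"ty":-0.0365},{"tx":-0.034,"ty":-0.0365},{"tx":-0.034,"ty":-0.0365},{"tx":-0.034,"ty":-0.0365},{"tx":-0.034,"ty":-0.0365},{"tx":-0.034,"ty":-0.0365},{"tx":-0.034,"ty":-0.0365},{}]'
```

```text
$[0]: bad value
```

```bash
python3 -m inch '[{"jaw":0.093,"tx":0,"ty":0,"tz":-0.03,"rx":0,"ry":0,"rz":0},{"jaw":0.093,"tx":0,"ty":0,"tz":-0.03,"rx":0,"ry":0,"rz":0},{"jaw":0.093,"tx":-0.034,"ty":-0.0365,"tz":0,"rx":0,"ry":0,"rz":0},{"jaw":0.093,"tx":-0.034,"ty":-0.0365,"tz":0,"rx":0,"ry":0,"rz":0},{"jaw":0.093,"tx":-0.034,"ty":-0.0365,"tz":0,"rx":0,"ry":0,"rz":0},{"jaw":0.093,"tx":-0.034,"ty":-0.0365,"tz":0,"rx":0,"ry":0,"rz":0},{"jaw":0.093,"tx":-0.034,"ty":-0.0365,"tz":0,"rx":0,"ry":0,"rz":0},{"jaw":0.093,"tx":-0.034,"ty":-0.0365,"tz":0,"rx":0,"ry":0,"rz":0},{"jaw":0.093,"tx":-0.034,"ty":-0.0365,"tz":0,"rx":0,"ry":0,"rz":0},{"jaw":0.093,"tx":-0.034,"ty":-0.0365,"tz":0,"rx":0,"ry":0,"rz":0},{"jaw":0.093,"tx":-0.034,"ty":-0.0365,"tz":0,"rx":0,"ry":0,"rz":0},{"jaw":0.093,"tx":0,"ty":0,"tz":0,"rx":0,"ry":0,"rz":0}]'
```

```text
time: 2.2
ee_pos: [0.4021, 0.2975, 0.2791]
tool_rot: [[-0.962, 0.271, 0.001], [0.271, 0.962, -0.001], [-0.001, -0.0, -1.0]]
ft_force: [-1.9, 1.7, -0.2]
opening: 0.0932
grip_force: 0.0
```

```bash
python3 -m inch '[{"jaw":0.093,"tx":-0.025,"ty":-0.04,"tz":0,"rx":0,"ry":0,"rz":0},{"jaw":0.093,"tx":-0.025,"ty":-0.04,"tz":0,"rx":0,"ry":0,"rz":0},{"jaw":0.093,"tx":-0.025,"ty":-0.04,"tz":0,"rx":0,"ry":0,"rz":0},{"jaw":0.093,"tx":-0.025,"ty":-0.04,"tz":0,"rx":0,"ry":0,"rz":0},{"jaw":0.093,"tx":-0.025,"ty":-0.04,"tz":0,"rx":0,"ry":0,"rz":0},{"jaw":0.093,"tx":-0.025,"ty":-0.04,"tz":0,"rx":0,"ry":0,"rz":0},{"jaw":0.093,"tx":-0.025,"ty":-0.04,"tz":0,"rx":0,"ry":0,"rz":0},{"jaw":0.093,"tx":-0.025,"ty":-0.04,"tz":0,"rx":0,"ry":0,"rz":0},{"jaw":0.093,"tx":-0.025,"ty":-0.04,"tz":0,"rx":0,"ry":0,"rz":0},{"jaw":0.093,"tx":-0.025,"ty":-0.04,"tz":0,"rx":0,"ry":0,"rz":0},{"jaw":0.093,"tx":-0.025,"ty":-0.04,"tz":0,"rx":0,"ry":0,"rz":0},{"jaw":0.093,"tx":-0.025,"ty":-0.04,"tz":0,"rx":0,"ry":0,"rz":0},{"jaw":0.093,"tx":0,"ty":0,"tz":0,"rx":0,"ry":0,"rz":0},{"jaw":0.093,"tx":0,"ty":0,"tz":0,"rx":0,"ry":0,"rz":0}]'
python3 - <<'E'
from h import *
p=eyes.camera_params('wrist');im=eyes.camera('wrist')
for l in('grip_back','trigger_pad','gun'):
    for d in eyes.landmark_of('wrist',l)[:2]: print(l,np.round(d['at'],1),round(d['conf'],2),onplane(d['at'],p,0 if l=='gun' else .045)[0])
o=np.array([.564,-.239]);a=np.radians(-14.5);x=np.array([np.cos(a),np.sin(a)]);y=np.array([-x[1],x[0]])
def g(u,v,z):return np.r_[o+u*x+v*y,z]
im=np.ascontiguousarray(im[:,:,::-1]);cv2.imwrite('pics/w_raw.png',im)
def ln(A,B,c): 
    q=proj(np.array([A,B]),p).astype(int);cv2.line(im,tuple(map(int,q[0])),tuple(map(int,q[1])),c,1)
for v in(-.028,-.006):ln(g(-.062,v,.059),g(.068,v,.059),(255,255,0))
for v in(.020,.028):ln(g(-.03,v,.058),g(.05,v,.058),(0,255,0))
ln(g(.072,-.05,.062),g(.072,.05,.062),(255,0,255));ln(g(0,-.028,.045),g(0,.028,.045),(0,255,255))
cv2.imwrite('pics/w1.png',im);print(sensors.observe()['joints'])
E
```

```text
time: 3.95
ee_pos: [0.5623, -0.2401, 0.2783]
tool_rot: [[-0.964, 0.265, -0.0], [0.265, 0.964, 0.001], [0.001, 0.001, -1.0]]
ft_force: [0.3, 0.3, -0.7]
opening: 0.0929
grip_force: 0.0
grip_back [297.5 213.1] 0.9 [ 0.5566278  -0.26733436  0.045     ]
grip_back [121.4 221. ] 0.48 [ 0.50944346 -0.47648579  0.045     ]
trigger_pad [343.2 213.8] 0.64 [ 0.57195743 -0.21446517  0.045     ]
gun [321.3 203.9] 0.6 [ 0.55987873 -0.23841485  0.        ]
[ 0.11531939  0.40822903  0.27899209  1.8155943  -0.13691716  0.93640973
  1.75788885]
```

View pics/w1.png

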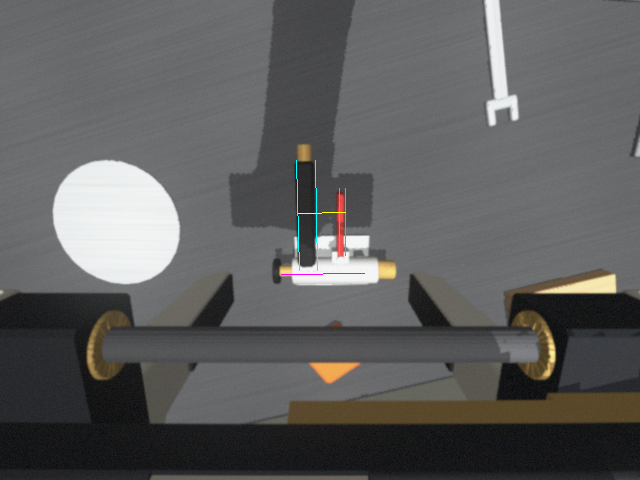

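The overlay of the gun model matches the picture: handle at x 297–317, trigger at x≈342, both around row 213. I descend with the grip centre shifted towards the handle.

```bash
python3 -m inch '[{"jaw":0.093,"tx":-0.002,"ty":-0.008,"tz":0.04,"rx":0,"ry":0,"rz":0},{"jaw":0.093,"tx":0,"ty":0,"tz":0.04,"rx":0,"ry":0,"rz":0},{"jaw":0.093,"tx":0,"ty":0,"tz":0.04,"rx":0,"ry":0,"rz":0},{"jaw":0.093,"tx":0,"ty":0,"tz":0.04,"rx":0,"ry":0,"rz":0},{"jaw":0.093,"tx":0,"ty":0,"tz":0.03,"rx":0,"ry":0,"rz":0},{"jaw":0.093,"tx":0,"ty":0,"tz":0.025,"rx":0,"ry":0,"rz":0},{"jaw":0.093,"tx":0,"ty":0,"tz":0.02,"rx":0,"ry":0,"rz":0},{"jaw":0.093,"tx":0,"ty":0,"tz":0.017,"rx":0,"ry":0,"rz":0},{"jaw":0.093,"tx":0,"ty":0,"tz":0,"rx":0,"ry":0,"rz":0},{"jaw":0.093,"tx":0,"ty":0,"tz":0,"rx":0,"ry":0,"rz":0}]' 30
python3 - <<'E'
from h import *
for c in('scene','top'): globals()[c]=eyes.camera(c)
k=lambda i:cv2.resize(i,None,fx=3.3,fy=3.3,interpolation=2)
cv2.imwrite('pics/g2.png',np.hstack([k(scene[215:315,160:280]),k(top[200:300,350:470])])[:,:,::-1])
E
```

```text
time: 5.4
ee_pos: [0.5623, -0.2497, 0.0273]
tool_rot: [[-0.964, 0.265, 0.001], [0.265, 0.964, -0.0], [-0.001, -0.0, -1.0]]
ft_force: [-0.3, -0.6, 0.5]
opening: 0.0929
grip_force: 0.0
```

View pics/g2.png

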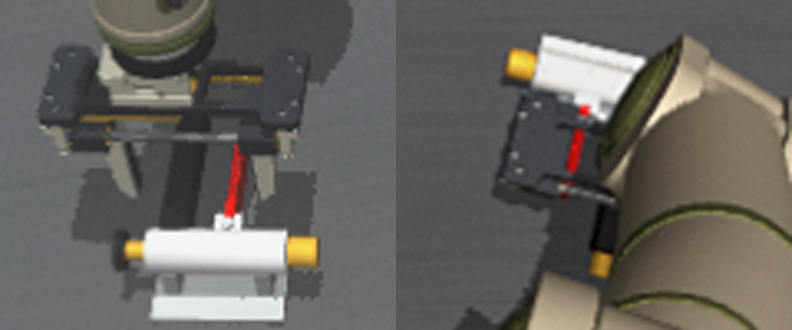

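In the scene view (left half) the fingers straddle handle and trigger, with the left finger at crop (125,175) and the right one at (265,170), both free. I squeeze.

```bash
python3 -m inch '[{"jaw":0.03,"tx":0,"ty":0,"tz":0,"rx":0,"ry":0,"rz":0},{"jaw":0.03,"tx":0,"ty":0,"tz":0,"rx":0,"ry":0,"rz":0},{"jaw":0.03,"tx":0,"ty":0,"tz":0,"rx":0,"ry":0,"rz":0},{"jaw":0.03,"tx":0,"ty":0,"tz":0,"rx":0,"ry":0,"rz":0},{"jaw":0.03,"tx":0,"ty":0,"tz":0,"rx":0,"ry":0,"rz":0},{"jaw":0.03,"tx":0,"ty":0,"tz":0,"rx":0,"ry":0,"rz":0},{"jaw":0.03,"tx":0,"ty":0,"tz":0,"rx":0,"ry":0,"rz":0},{"jaw":0.03,"tx":0,"ty":0,"tz":0,"rx":0,"ry":0,"rz":0}]' 30
```

```text
time: 6.5
ee_pos: [0.5625, -0.2491, 0.0267]
tool_rot: [[-0.964, 0.265, 0.001], [0.265, 0.964, 0.0], [-0.001, 0.001, -1.0]]
ft_force: [2.2, 4.3, -0.4]
opening: 0.0413
grip_force: 28.9
```

An opening of 41.3 mm fits full squeeze: 39 mm plus the tilt of the bar across half the pad width, 2.3 mm. I hold a bit longer and then release.

```bash
python3 -m inch '[{"jaw":0.03,"tx":0,"ty":0,"tz":0,"rx":0,"ry":0,"rz":0},{"jaw":0.03,"tx":0,"ty":0,"tz":0,"rx":0,"ry":0,"rz":0},{"jaw":0.03,"tx":0,"ty":0,"tz":0,"rx":0,"ry":0,"rz":0},{"jaw":0.03,"tx":0,"ty":0,"tz":0,"rx":0,"ry":0,"rz":0},{"jaw":0.03,"tx":0,"ty":0,"tz":0,"rx":0,"ry":0,"rz":0},{"jaw":0.03,"tx":0,"ty":0,"tz":0,"rx":0,"ry":0,"rz":0}]' 45
python3 -m inch '[{"jaw":0.093,"tx":0,"ty":0,"tz":0,"rx":0,"ry":0,"rz":0},{"jaw":0.093,"tx":0,"ty":0,"tz":0,"rx":0,"ry":0,"rz":0},{"jaw":0.093,"tx":0,"ty":0,"tz":0,"rx":0,"ry":0,"rz":0},{"jaw":0.093,"tx":0,"ty":0,"tz":0,"rx":0,"ry":0,"rz":0},{"jaw":0.093,"tx":0,"ty":0,"tz":0,"rx":0,"ry":0,"rz":0},{"jaw":0.093,"tx":0,"ty":0,"tz":0,"rx":0,"ry":0,"rz":0}]'
```

```text
time: 7.25
ee_pos: [0.5624, -0.2493, 0.0267]
tool_rot: [[-0.964, 0.265, 0.001], [0.265, 0.964, 0.0], [-0.001, 0.0, -1.0]]
ft_force: [3.9, 4.2, 0.0]
opening: 0.041
grip_force: 43.3
time: 8.0
ee_pos: [0.5615, -0.2505, 0.0266]
tool_rot: [[-0.964, 0.267, -0.0], [0.267, 0.964, -0.001], [0.0, -0.001, -1.0]]
ft_force: [0.4, -0.4, 0.4]
opening: 0.0922
grip_force: 0.0
```

```bash
python3 -m inch '[{"jaw":0.093,"tx":0,"ty":0,"tz":-0.03,"rx":0,"ry":0,"rz":0},{"jaw":0.093,"tx":0,"ty":0,"tz":-0.045,"rx":0,"ry":0,"rz":0},{"jaw":0.093,"tx":0,"ty":0,"tz":-0.045,"rx":0,"ry":0,"rz":0},{"jaw":0.093,"tx":0,"ty":0,"tz":-0.045,"rx":0,"ry":0,"rz":0},{"jaw":0.093,"tx":0,"ty":0,"tz":-0.045,"rx":0,"ry":0,"rz":0},{"jaw":0.093,"tx":0,"ty":0,"tz":-0.045,"rx":0,"ry":0,"rz":0},{"jaw":0.093,"tx":0.013,"ty":0.048,"tz":0,"rx":0,"ry":0,"rz":0},{"jaw":0.093,"tx":0.013,"ty":0.048,"tz":0,"rx":0,"ry":0,"rz":0},{"jaw":0.093,"tx":0.013,"ty":0.048,"tz":0,"rx":0,"ry":0,"rz":0},{"jaw":0.093,"tx":0.013,"ty":0.048,"tz":0,"rx":0,"ry":0,"rz":0},{"jaw":0.093,"tx":0.013,"ty":0.048,"tz":0,"rx":0,"ry":0,"rz":0},{"jaw":0.093,"tx":0.013,"ty":0.048,"tz":0,"rx":0,"ry":0,"rz":0},{"jaw":0.093,"tx":0.013,"ty":0.048,"tz":0,"rx":0,"ry":0,"rz":0},{"jaw":0.093,"tx":0.013,"ty":0.048,"tz":0,"rx":0,"ry":0,"rz":0},{"jaw":0.093,"tx":0,"ty":0,"tz":0,"rx":0,"ry":0,"rz":0},{"jaw":0.093,"tx":0,"ty":0,"tz":0,"rx":0,"ry":0,"rz":0}]'
python3 - <<'E'
from h import *
p=eyes.camera_params('wrist');im=eyes.camera('wrist');s=sensors.observe();print(s['joints'],s['ee_pos'])
print([(d['at'],d['conf'],onplane(d['at'],p,.168)[0]) for d in eyes.landmark_of('wrist','cap')])
m=((im[:,:,0]>120)&(im[:,:,1]<70)&(im[:,:,2]<70)).astype(np.uint8);m=cv2.morphologyEx(m,cv2.MORPH_CLOSE,np.ones((25,25)))
n,L,st,_=cv2.connectedComponentsWithStats(m);k=1+st[1:,4].argmax();print(st[k],fit_cap(p,L==k,[.56,.247]))
top=eyes.camera('top')
cv2.imwrite('pics/w3.png',im[:,:,::-1])
E
```

```text
time: 10.0
ee_pos: [0.5635, 0.1472, 0.2815]
tool_rot: [[-0.964, 0.266, -0.0], [0.266, 0.964, -0.001], [-0.0, -0.001, -1.0]]
ft_force: [0.3, -0.2, -1.1]
opening: 0.0932
grip_force: 0.0
[-0.51185565  0.36390484  0.21966812  1.87185775 -0.09693021  0.91644869
  1.05322821] [0.56361863 0.1465712  0.28160824]
[([429.8, 203.2], 0.58, array([0.56101426, 0.24256791, 0.168     ]))]
[ 407  173   35   69 1340] [0.5556434  0.22827705]
```

View pics/w3.png

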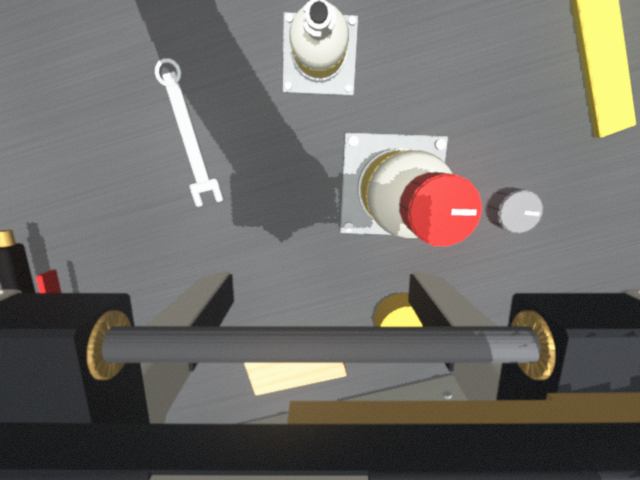

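The cap is at about (441,209), with its white mark to the right at (463,212). The left half is shaded, so I loosen the threshold and refit.

Run:
```python
from h import *
p=eyes.camera_params('wrist');im=cv2.imread('pics/w3.png')[:,:,::-1].astype(int)
m=((im[:,:,0]>2*im[:,:,1])&(im[:,:,0]>2*im[:,:,2])&(im[:,:,0]>60)).astype(np.uint8);m=cv2.morphologyEx(m,cv2.MORPH_OPEN,np.ones((3,3)));m=cv2.morphologyEx(m,cv2.MORPH_CLOSE,np.ones((25,25)))
n,L,st,_=cv2.connectedComponentsWithStats(m[:, :]);k=L[225,441];c=fit_cap(p,L==k,[.56,.247]);print(st[k],c)
q=proj(cyl(*c,.168,.202,.027),p);print(q.min(0),q.max(0))
R=sensors.observe();d=np.r_[c,.28]-R['ee_pos'];print(R['tool_rot'].T@d)
```

```text
[ 401  174   80   72 4592] [0.56307568 0.2429779 ]
[399.26312738 171.91215158] [482.45851942 246.51137885]
[0.02650163 0.09284977 0.00168139]
```

```bash
python3 -m inch '[{"jaw":0.093,"tx":0.0135,"ty":0.048,"tz":0,"rx":0,"ry":0,"rz":0},{"jaw":0.093,"tx":0.0135,"ty":0.046,"tz":0,"rx":0,"ry":0,"rz":0},{"jaw":0.093,"tx":0,"ty":0,"tz":0,"rx":0,"ry":0,"rz":10},{"jaw":0.093,"tx":0,"ty":0,"tz":0,"rx":0,"ry":0,"rz":10},{"jaw":0.093,"tx":0,"ty":0,"tz":0,"rx":0,"ry":0,"rz":10},{"jaw":0.093,"tx":0,"ty":0,"tz":0,"rx":0,"ry":0,"rz":0},{"jaw":0.093,"tx":0,"ty":0,"tz":0,"rx":0,"ry":0,"rz":0}]'
python3 - <<'E'
from h import *
p=eyes.camera_params('wrist');im=eyes.camera('wrist').astype(int);R=sensors.observe()
m=((im[:,:,0]>2*im[:,:,1])&(im[:,:,0]>2*im[:,:,2])&(im[:,:,0]>60)).astype(np.uint8);m=cv2.morphologyEx(m,cv2.MORPH_OPEN,np.ones((3,3)));m=cv2.morphologyEx(m,cv2.MORPH_CLOSE,np.ones((25,25)))
n,L,st,_=cv2.connectedComponentsWithStats(m);k=1+st[1:,4].argmax();c=fit_cap(p,L==k,[.56,.247]);print(st[k],c)
q=proj(cyl(*c,.168,.202,.027),p);print(q.min(0),q.max(0))
d=np.r_[c,.28]-R['ee_pos'];print(R['tool_rot'].T@d,R['joints'][6])
cv2.imwrite('pics/w4.png',im[:,:,::-1])
E
```

```text
time: 11.02
ee_pos: [0.5627, 0.2454, 0.2817]
tool_rot: [[-0.704, 0.71, 0.0], [0.71, 0.704, -0.0], [-0.0, 0.0, -1.0]]
ft_force: [-0.7, -0.9, 0.3]
opening: 0.0928
grip_force: 0.0
[ 283  207   71   73 3943] [0.56255766 0.24303064]
[282.81096699 205.73026027] [353.62934618 280.94074885]
[-0.00167522 -0.00177537  0.00170374] 0.4492846640488014[ WARN:0@0.462] global loadsave.cpp:1063 imwrite_ Unsupported depth image for selected encoder is fallbacked to CV_8U.
```

```bash
python3 -m inch '[{"jaw":0.093,"tx":-0.0015,"ty":-0.002,"tz":0.03,"rx":0,"ry":0,"rz":0},{"jaw":0.093,"tx":0,"ty":0,"tz":0.03,"rx":0,"ry":0,"rz":0},{"jaw":0.093,"tx":0,"ty":0,"tz":0.03,"rx":0,"ry":0,"rz":0},{"jaw":0.093,"tx":0,"ty":0,"tz":0.0245,"rx":0,"ry":0,"rz":0},{"jaw":0.093,"tx":0,"ty":0,"tz":0,"rx":0,"ry":0,"rz":0},{"jaw":0.093,"tx":0,"ty":0,"tz":0,"rx":0,"ry":0,"rz":0},{"jaw":0.045,"tx":0,"ty":0,"tz":0,"rx":0,"ry":0,"rz":0},{"jaw":0.045,"tx":0,"ty":0,"tz":0,"rx":0,"ry":0,"rz":0},{"jaw":0.045,"tx":0,"ty":0,"tz":0,"rx":0,"ry":0,"rz":0},{"jaw":0.045,"tx":0,"ty":0,"tz":0,"rx":0,"ry":0,"rz":0},{"jaw":0.045,"tx":0,"ty":0,"tz":0,"rx":0,"ry":0,"rz":0},{"jaw":0.045,"tx":0,"ty":0,"tz":0,"rx":0,"ry":0,"rz":0}]' 55
```

```text
time: 12.58
ee_pos: [0.5622, 0.2435, 0.1672]
tool_rot: [[-0.702, 0.712, 0.0], [0.712, 0.702, 0.0], [-0.0, 0.0, -1.0]]
ft_force: [-0.1, 0.4, 1.9]
opening: 0.054
grip_force: 55.0
```

Gripped at 54 mm with hardly any side force. Next I press down 8 mm slowly.

```bash
python3 -m inch '[{"jaw":0.045,"tx":0,"ty":0,"tz":0.002,"rx":0,"ry":0,"rz":0},{"jaw":0.045,"tx":0,"ty":0,"tz":0.002,"rx":0,"ry":0,"rz":0},{"jaw":0.045,"tx":0,"ty":0,"tz":0.002,"rx":0,"ry":0,"rz":0},{"jaw":0.045,"tx":0,"ty":0,"tz":0.0015,"rx":0,"ry":0,"rz":0},{"jaw":0.045,"tx":0,"ty":0,"tz":0,"rx":0,"ry":0,"rz":0},{"jaw":0.045,"tx":0,"ty":0,"tz":0,"rx":0,"ry":0,"rz":0},{"jaw":0.045,"tx":0,"ty":0,"tz":0,"rx":0,"ry":0,"rz":0}]' 60
```

```text
time: 13.45
ee_pos: [0.5622, 0.2435, 0.1601]
tool_rot: [[-0.702, 0.712, 0.0], [0.712, 0.702, 0.0], [0.0, 0.0, -1.0]]
ft_force: [-2.4, -0.8, 7.7]
opening: 0.0537
grip_force: 60.0
```

```bash
python3 -m inch '[{"jaw":0.045,"tx":0,"ty":0,"tz":0.0003,"rx":0,"ry":0,"rz":-3},{"jaw":0.045,"tx":0,"ty":0,"tz":0,"rx":0,"ry":0,"rz":-6},{"jaw":0.045,"tx":0,"ty":0,"tz":0,"rx":0,"ry":0,"rz":-6},{"jaw":0.045,"tx":0,"ty":0,"tz":0,"rx":0,"ry":0,"rz":0},{"jaw":0.045,"tx":0,"ty":0,"tz":0,"rx":0,"ry":0,"rz":0}]' 60; python3 -c "
from h import *
print(sensors.observe()['torque'],sensors.observe()['ft_force'])"
```

```text
time: 14.08
ee_pos: [0.563, 0.2438, 0.1601]
tool_rot: [[-0.862, 0.506, 0.002], [0.506, 0.862, 0.001], [-0.001, 0.002, -1.0]]
ft_force: [-0.7, -0.4, 8.4]
opening: 0.0538
grip_force: 60.0
[-0.05610653  0.15230471  0.01948079] [-0.74416675 -0.44777231  8.41296139]
```

```bash
python3 -m inch '[{"jaw":0.045,"tx":0,"ty":0,"tz":0,"rx":0,"ry":0,"rz":-7},{"jaw":0.045,"tx":0,"ty":0,"tz":0,"rx":0,"ry":0,"rz":-7},{"jaw":0.045,"tx":0,"ty":0,"tz":0,"rx":0,"ry":0,"rz":-7},{"jaw":0.045,"tx":0,"ty":0,"tz":0,"rx":0,"ry":0,"rz":-7},{"jaw":0.045,"tx":0,"ty":0,"tz":0,"rx":0,"ry":0,"rz":-7},{"jaw":0.045,"tx":0,"ty":0,"tz":0,"rx":0,"ry":0,"rz":-7},{"jaw":0.045,"tx":0,"ty":0,"tz":0,"rx":0,"ry":0,"rz":-4},{"jaw":0.045,"tx":0,"ty":0,"tz":0,"rx":0,"ry":0,"rz":0},{"jaw":0.045,"tx":0,"ty":0,"tz":0,"rx":0,"ry":0,"rz":0}]' 60; python3 -c "
from h import *
print(sensors.observe()['torque'],sensors.observe()['joints'])"
```

```text
time: 15.2
ee_pos: [0.5631, 0.2439, 0.1601]
tool_rot: [[-0.963, -0.269, 0.002], [-0.269, 0.963, 0.001], [-0.002, 0.001, -1.0]]
ft_force: [0.0, -0.2, 8.3]
opening: 0.0537
grip_force: 60.0
[0.10361468 0.07991463 0.05134119] [-0.48114382  0.53340262 -0.02934017  1.91745881  0.02341476  0.68872322
  1.31854588]
```

```bash
python3 -m inch '[{"jaw":0.045,"tx":0,"ty":0,"tz":-0.003,"rx":0,"ry":0,"rz":0},{"jaw":0.045,"tx":0,"ty":0,"tz":-0.004,"rx":0,"ry":0,"rz":0},{"jaw":0.045,"tx":0,"ty":0,"tz":-0.004,"rx":0,"ry":0,"rz":0},{"jaw":0.045,"tx":0,"ty":0,"tz":-0.002,"rx":0,"ry":0,"rz":0},{"jaw":0.045,"tx":0,"ty":0,"tz":0,"rx":0,"ry":0,"rz":0},{"jaw":0.045,"tx":0,"ty":0,"tz":0,"rx":0,"ry":0,"rz":0}]' 60
```

```text
time: 15.95
ee_pos: [0.562, 0.2434, 0.1721]
tool_rot: [[-0.963, -0.269, -0.0], [-0.269, 0.963, -0.0], [0.0, -0.0, -1.0]]
ft_force: [0.3, 0.1, -1.3]
opening: 0.0534
grip_force: 60.0
```

```bash
python3 -m inch '[{"jaw":0.045,"tx":0,"ty":0,"tz":-0.01,"rx":0,"ry":0,"rz":0},{"jaw":0.045,"tx":0,"ty":0,"tz":-0.015,"rx":0,"ry":0,"rz":0},{"jaw":0.045,"tx":0,"ty":0,"tz":-0.015,"rx":0,"ry":0,"rz":0},{"jaw":0.045,"tx":0,"ty":0,"tz":-0.015,"rx":0,"ry":0,"rz":0},{"jaw":0.045,"tx":0,"ty":0,"tz":-0.015,"rx":0,"ry":0,"rz":0},{"jaw":0.045,"tx":0,"ty":0,"tz":-0.008,"rx":0,"ry":0,"rz":0},{"jaw":0.045,"tx":0,"ty":0,"tz":0,"rx":0,"ry":0,"rz":0},{"jaw":0.045,"tx":0,"ty":0,"tz":0,"rx":0,"ry":0,"rz":0},{"jaw":0.045,"tx":0,"ty":0,"tz":0,"rx":0,"ry":0,"rz":0},{"jaw":0.045,"tx":0,"ty":0,"tz":0,"rx":0,"ry":0,"rz":0}]' 60
python3 - <<'E'
from h import *
im=eyes.camera('scene')
k=lambda i:cv2.resize(i,None,fx=3.3,fy=3.3,interpolation=2)
cv2.imwrite('pics/f.png',np.hstack([k(im[120:270,345:465]),k(im[170:320,160:280])])[:,:,::-1])
E
```

```text
time: 17.2
ee_pos: [0.562, 0.2434, 0.2499]
tool_rot: [[-0.963, -0.269, -0.001], [-0.269, 0.963, -0.0], [0.001, -0.0, -1.0]]
ft_force: [0.5, 0.0, -0.5]
opening: 0.054
grip_force: 60.0
```

View pics/f.png

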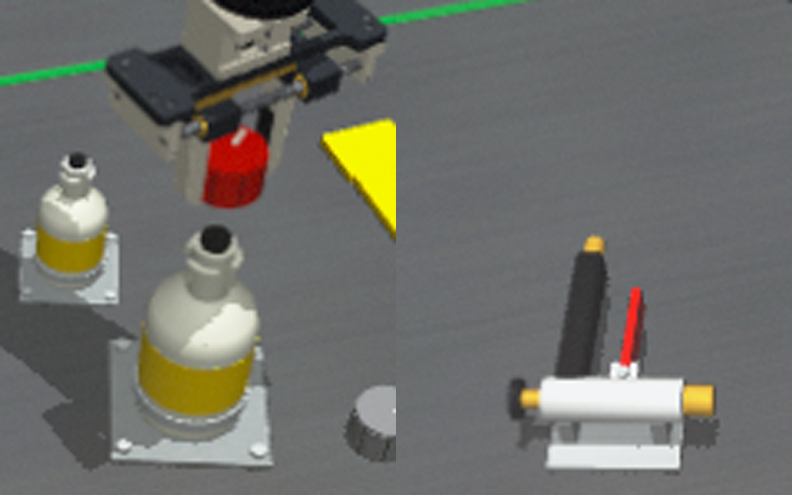

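The cap is level in the gripper at crop (235,165), clear of the open neck at (215,240). The trigger has sprung back, at crop (632,325).

```bash
python3 -c "
from rig import ctrl
print(ctrl.hand_in())"
```

```text
the job is handed in; nothing more can be done
None
```

The job is handed in: I squeezed the trigger fully and it sprang back, then pressed the cap, twisted it free and lifted it; it is held level about 8 cm above its rest position, clear of the neck, at about 17 s of the 51 s limit.

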